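Seat the lid of the food chopper

ROBOT

A 6-joint arm with a two-finger parallel gripper is mounted at the origin on the work surface. World frame = base frame: x ahead of the robot, y to its left, z up, the work surface at z = 0. Lengths are in m, angles in rad, forces in N, time in s.
With the tool pointing down it reaches from about 0.35 to 0.975 m from the base axis. Payload 4.9 kg.
Tool frame: the origin (TCP) lies midway between the tips of the shut fingers; the grasp point (between the pads) lies 19 mm behind it (manip.pinch_z is the x of the grasp point in the tool frame, in m); x points along the fingers, y is the direction in which the jaws open and shut, and the axes are right-handed (so a half turn about x gives the same grasp; the last joint's range is limited). The gripper opens to 85 mm and grips with 20 to 120 N. Pads are 22 mm wide; open, the fingers measure 114 mm over their backs; the gripper's body (76 mm by 85 mm) begins 54 mm behind the grasp point. The pads swing forward as they close: fully open they stand 13 mm farther back than shut.
Start: joints at [1.017, 0.053, 1.613, -0, 1.476, -0.119], TCP at [0.263, 0.567, 0.231] pointing down, gripper open.
Joint ranges: [-3.01, 3.01], [-1.01, 2.22], [0.06, 2.58], [-1.02, 4.17], [0.09, 2.62], [-3.14, 3.14]. Speed limits (rad/s): [2.57, 2.57, 3.14, 3.14, 3.14, 3.14].

INTERFACE

Orientations are given as a unit quaternion [w, x, y, z].
In Python, from plant import sensors, cams, workorder, manip gives the robot as it stands.
- The arm moves only by the tool drive_tool, never from a script. Its argument "series" is a list of rows, each an object of numbers: "x", "y", "z": the shift along the tool's x, y, z in units of 25 mm (1.0 is 25 mm); "ax", "ay", "az": the turn, a rotation vector about the tool's x, y, z in units of 5 degrees (1.0 is 5 degrees). A call has 1 to 5 rows; each row is the pose to reach, as a shift and turn from the pose commanded when the call began, along the tool's axes at that moment; what a row does not reach only later rows make up. A row lasts 1/12 s, in which the tool goes at most 41.7 mm and 7.16 degrees, less where a joint would pass 70% of its speed; a pose out of reach is approached as far as the arm can. A call with a gripper value outside its range is refused whole. "hand" is the opening, from 0 (shut) to 1 (fully open), set as the call begins (left out, the last holds). The fingers move at their own pace and stop on an object; the grip force is fixed at half the most. Time passes only in rows, so rows that repeat a pose let the fingers close. It gives the time, the measured TCP pose, the force and the opening at its end, in the units of the state.
- sensors.state(): the state, without advancing time (a new reading comes with each control period).
- cams.grab_frame(name): name is "side" or "top" or "wrist"; returns a dict with "img" (384x512x3 uint8, blue, green, red), "camera_matrix" (3x3 intrinsics, pixels), "cam_to_world" (4x4, takes a point from camera to world coordinates). Camera axes: x right, y down, z forward; pixel columns grow to the right and rows downward; lengths in m; the calibration is good to about 2 mm. A picture is of the moment at which its call begins. There is no depth.
- workorder.job_done(): hands the job in, once; it reports no verdict.
The state is a dict: "time": time; "joint_pos": joint angles; "joint_vel": joint speeds; "joint_efforts": joint torques, N m; "tool_pos": TCP position; "tool_rot": TCP orientation; "contact_force": force on the tool from outside, world axes, zero at the start; "ft_torque": the same for the moment, N m; "gripper_width": opening from 0.0 (shut) to 1.0 (fully open).
Only numpy, scipy, OpenCV 4.12 (cv2) and the standard library are available. Lean on these libraries where they do the work, as an engineer would, in place of code of your own. Each camera call takes 0.05 s, during which the arm holds its last target.

TASK

The chopper's lid lies loosely on its steel bowl with its rim notch away from the locating stud. With your fingertips only, turn the lid until the notch is over the stud on the bowl's rim, then press the lid down until it is fully home all round, and take your hand away. Do not pinch or lift the lid, do not force it down onto the stud, and leave the bowl and the things around it where they stand.

Things in the scene. Friction and masses are not known exactly. Their poses are not given: they have to be found in the camera images.
- bowl: The chopper's steel bowl on a rubber foot, loose on the counter, about 1.8 kg with its contents. 173 mm across the rim, rim 115 mm above the counter. Two ear handles of 7 mm rod stick out to 116 mm from the axis at 93 mm height, along the bowl's +y and -y. Origin: centre of its underside, z up; the locating stud is on its +x side. It may be turned any way.
- stud: The locating stud with its bracket, fixed to the outside of the bowl's rim; same origin and axes as the bowl. The bracket juts out to 108 mm from the bowl's axis, 12 mm beyond the lid's edge, so it is seen from above.
- stud_top (a point): Top of the upright steel locating stud: a round pin of 10 mm diameter with a domed top, 93 mm from the bowl's axis, ending 9 mm above the bowl's rim.
- lid: The grey plastic lid, centred on the bowl; turns either way without end stops (drag 0.1 N m, stays where left). Origin: centre of the plate's underside, +x to the notch, z up. Plate 192 mm across, 6 mm thick. Three radial grip ribs stand on it, 7 mm thick, 16 mm high above the plate, 29 to 85 mm from the axis, at 60, 180 and 300 degrees anticlockwise from the notch.
- collar_top (a point): Centre of the flat top of the lid's round motor collar: 62 mm across, on the lid's axis, 22 mm above the plate's top face (28 mm above its underside). Firm enough to press on.
- notch (a point): The notch in the lid's rim: 16 mm wide, open at the edge, reaching in to 81 mm from the axis. The point is on the plate's top face, 93 mm from the axis, on the notch's centre line; it is straight above the stud when aligned.
- lid_rise (a joint): How far the lid stands above its seat, m: about 0.011 at the start (held up by its gasket, just clear of the stud), 0.009 when it sits on the stud, 0 when fully home. The gasket is snug: it takes about 6 N downward to slide the lid down, and it stays where it is left.
- motor_head: Bystander: the chopper's motor head, a steel cone 108 mm across and 130 mm high standing on the counter, 0.95 kg. Origin: centre of its underside.
- sample_box: Bystander: a lidded plastic food sample box, 134 x 99 x 58 mm, on the counter. Origin: centre of its underside.
- padlock: Bystander: a brass padlock lying flat, 64 mm long with its shackle, 42 mm wide, 16 mm thick. Origin: centre of the underside of its brass body.

How it is judged:
At the end, for the whole second after the job is handed in: The notch is over the stud (within 6 mm), the lid is down on its seat (within 2 mm), the bowl stands upright at rest with its stud within 30 mm of where it started, and nothing is touched (horizontal distance between notch and stud_top below 0.006 m and value of joint lid_rise below 0.002 m and angle between bowl's own z axis and vertical below 0.05 rad and linear speed of bowl below 0.02 m/s and angular speed of lid below 0.1 rad/s and distance of stud_top from where it was at the start of the episode below 0.03 m).
It fails at once if the lid is lifted: it stands more than 18 mm above its seat (value of joint lid_rise above 0.018 m).
It fails at once if the bowl is lifted, shoved, turned or tipped: its stud is more than 30 mm from where it started, or the bowl leans by more than 0.15 rad (distance of stud_top from where it was at the start of the episode above 0.03 m or angle between bowl's own z axis and vertical above 0.15 rad).
It fails at once if the lid is forced down onto the stud with more than 40 N (contact force between lid and stud above 40 N).
It fails at once if the motor head, sample box or padlock is moved by more than 20 mm (distance of any of motor_head, sample_box, padlock from where it was at the start of the episode above 0.02 m).
It also fails if it takes over 67 s, if anything falls off the work surface, if the arm or the gripper's body presses on something with over 40 N, if the wrist force passes 120 N, or if a joint passes its speed limit or range.

## Working session

There is one attempt and no reset: what is moved stays moved. The work goes in short steps, Python scripts to look and compute and a tool call to move; the robot and the scene stay as the last step left them, time stands still between calls to the robot, and variables do not carry over. Pictures are saved under pics/ and viewed, and the job is handed in when it is done.

Besides the shell and the picture viewer there is one more tool, called after "Call:" in YAML: its name, and indented under it one key for each argument. drive_tool: Moves the arm, as the interface text tells. Its arguments: {"type":"object","properties":{"series":{"type":"array","items":{"type":"object","properties":{"x":{"type":"number"},"y":{"type":"number"},"z":{"type":"number"},"ax":{"type":"number"},"ay":{"type":"number"},"az":{"type":"number"}}}},"hand":{"type":"number"}},"required":["series"]}

```bash
mkdir -p pics
python3 - <<'E'
from plant import sensors, cams, workorder, manip
import cv2
s=sensors.state();print(s)
for n in("top","side","wrist"):
    f=cams.grab_frame(n);cv2.imwrite(f"pics/{n}0.png",f["img"]);print(n,f["camera_matrix"].tolist(),f["cam_to_world"].round(4).tolist())
E
```

```text
{'time': 0.0, 'joint_pos': array([ 1.01699154e+00,  5.33863242e-02,  1.61429155e+00, -3.16900177e-05,
        1.47601862e+00, -1.19017979e-01]), 'joint_vel': array([-0.00060088, -0.0008138 ,  0.00125525, -0.00061647,  0.0017733 ,
       -0.00061509]), 'joint_efforts': array([ 3.79795247e-04, -3.93698502e+01, -3.70170987e+01, -6.75702267e-05,
        7.32857472e-03, -1.63911091e-05]), 'tool_pos': array([0.26294566, 0.5663033 , 0.23004623]), 'tool_rot': array([ 0.69022843,  0.15180547,  0.69069844, -0.15321708]), 'contact_force': array([ 0.53536117, -0.55385023,  0.81810199]), 'ft_torque': array([-0.01262569, -0.01091484, -0.10048386]), 'gripper_width': 0.9996196605201898}
top [[351.91081020231513, 0.0, 255.191777948643], [0.0, 351.91081020231513, 183.4554982792648], [0.0, 0.0, 1.0]] [[0.0176, -0.9965, 0.0816, 0.4314], [-0.9998, -0.0168, 0.0105, -0.0161], [-0.0091, -0.0818, -0.9966, 1.1396], [0.0, 0.0, 0.0, 1.0]]
side [[360.7684176535624, 0.0, 259.1513550131146], [0.0, 360.7684176535624, 193.56903397079222], [0.0, 0.0, 1.0]] [[-0.7953, -0.4926, 0.3534, 0.2133], [-0.6062, 0.649, -0.4596, 0.4413], [-0.003, -0.5798, -0.8148, 0.8634], [0.0, 0.0, 0.0, 1.0]]
wrist [[307.0586083105597, 0.0, 257.072468428544], [0.0, 307.0586083105597, 187.9304983049324], [0.0, 0.0, 1.0]] [[0.4209, 0.8681, 0.2633, 0.1962], [0.9071, -0.4017, -0.1257, 0.5976], [-0.0033, 0.2917, -0.9565, 0.3719], [0.0, 0.0, 0.0, 1.0]]
```

View pics/top0.png

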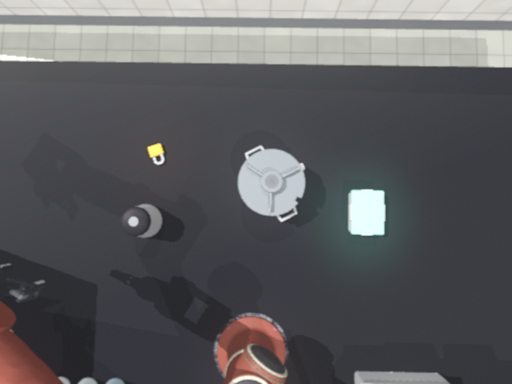

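View pics/side0.png

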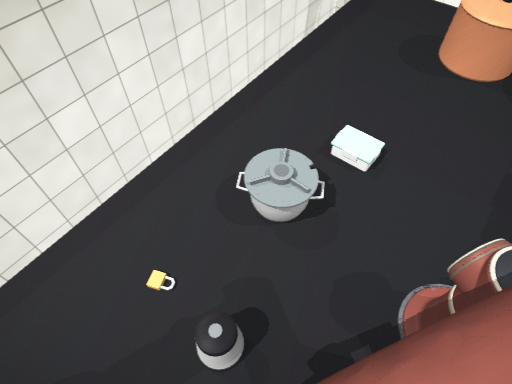

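View pics/wrist0.png

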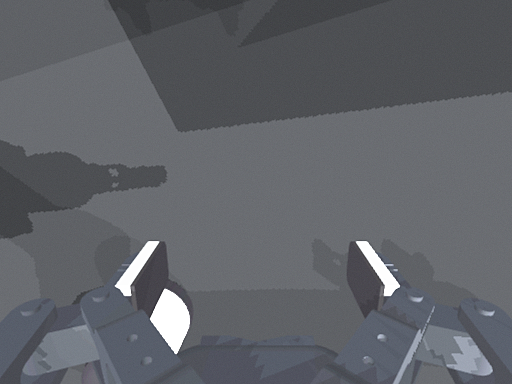

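Top view: the lid is near (271,182), the handles are near (255,152) and (288,214), and there's a dark spot near (298,200). I'll zoom in.

Run:
```python
import cv2
a=cv2.imread("pics/top0.png")[135:235,220:325]
b=cv2.imread("pics/side0.png")[140:230,230:335]
cv2.imwrite("pics/topz.png",cv2.resize(a,None,fx=5.7,fy=5.7,interpolation=cv2.INTER_CUBIC))
cv2.imwrite("pics/sidez.png",cv2.resize(b,None,fx=6,fy=6,interpolation=cv2.INTER_CUBIC))
```

```text
(no output)
```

View pics/topz.png

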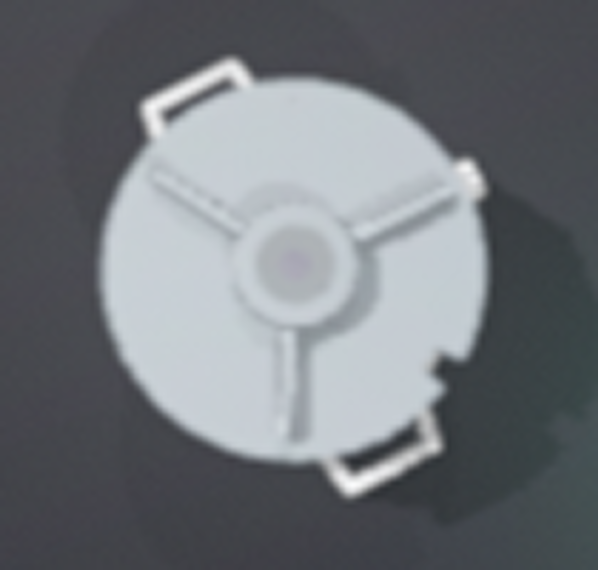

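View pics/sidez.png

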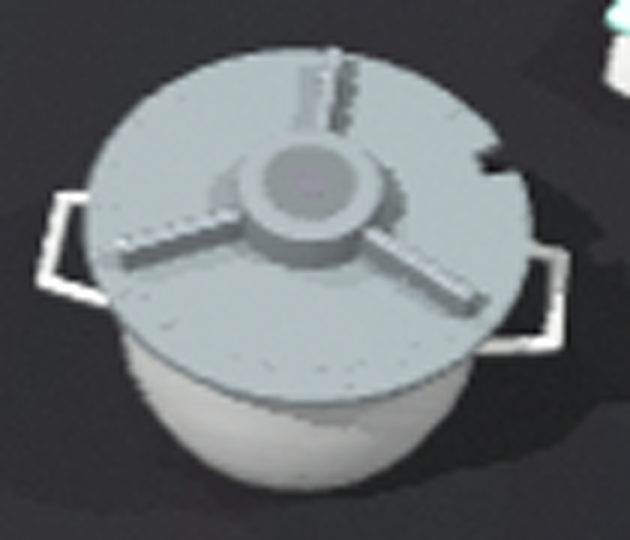

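Top: notch near px (298,200), stud bracket near (302,166). The rib nearest the stud is almost on top of it. Next I'll measure lid centre, notch direction and stud direction.

```bash
cat > h.py <<'E'
import numpy as np
def ray(f,u,v,z):
    K=f["camera_matrix"];T=np.array(f["cam_to_world"])
    d=T[:3,:3]@np.linalg.solve(np.array(K),[u,v,1.0]);o=T[:3,3]
    return o+d*(z-o[2])/d[2]
E
python3 - <<'E'
from plant import cams,sensors
from h import *
import cv2
f=cams.grab_frame("top");g=f["img"]
# lid mask
hsv=cv2.cvtColor(g,cv2.COLOR_BGR2HSV)
m=((hsv[...,2]>140)).astype(np.uint8); 
m[:135]=0;m[235:]=0;m[:,:220]=0;m[:,325:]=0
mo=cv2.morphologyEx(m,cv2.MORPH_OPEN,cv2.getStructuringElement(cv2.MORPH_ELLIPSE,(9,9)))
c=max(cv2.findContours(mo,cv2.RETR_EXTERNAL,cv2.CHAIN_APPROX_NONE)[0],key=cv2.contourArea)
h=cv2.convexHull(c)[:,0,:]
P=np.array([ray(f,u,v,.132)[:2] for u,v in c[:,0,:]])
from scipy.optimize import least_squares
r=least_squares(lambda q:np.hypot(P[:,0]-q[0],P[:,1]-q[1])-q[2],[P[:,0].mean(),P[:,1].mean(),.096],loss="soft_l1",f_scale=.001)
print("lid c,r",r.x)
C=r.x[:2]
z=lambda x,y:(220+x/5.7-.4,135+y/5.7-.4)
def rep(n,x,y,h,C=C):
    p=ray(f,*z(x,y),h)[:2];d=p-C;print(n,p.round(4),"r",np.hypot(*d).round(4),"az",np.degrees(np.arctan2(d[1],d[0])).round(1))
rep("collar",296,262,.154)
rep("notch mouth mid",455,373,.132);rep("notch inner",436,369,.132)
rep("stud bracket outer",476,178,.115);rep("stud bracket",470,178,.122)
for n,p in dict(ribR=(455,189),ribL=(156,172),ribD=(291,437)).items(): rep(n,*p,.148)
H=[(190,87),(395,470)]
a,b=[ray(f,*z(*q),.093)[:2] for q in H];print("handles",a,b,"mid",(a+b)/2,"len",np.hypot(*(a-b)),"az",np.degrees(np.arctan2(*(a-b)[::-1])))
f=cams.grab_frame("side")
s=lambda x,y:(230+x/6-.4,140+y/6-.4)
for n,q,hh in [("notch in",(483,160),.132),("notch m",(505,152),.132),("collar",(312,182),.154),("rib1",(470,308),.148),("rib2",(125,248),.148),("rib3",(333,53),.148)]:
    p=ray(f,*s(*q),hh)[:2];d=p-C;print("side",n,p.round(4),np.hypot(*d).round(4),np.degrees(np.arctan2(d[1],d[0])).round(1))
# bystanders rough
f=cams.grab_frame("top")
for n,u,v,hh in[("box",367,213,.058),("motor",150,221,.0),("lock",156,152,.016)]:print(n,ray(f,u,v,hh).round(3))
E
```

```text
lid c,r [ 0.52017696 -0.05065331  0.09569541]
collar [ 0.5211 -0.0515] r 0.0012 az -44.1
notch mouth mid [ 0.4685 -0.1328] r 0.097 az -122.2
notch inner [ 0.4704 -0.1232] r 0.088 az -124.5
stud bracket outer [ 0.5695 -0.1448] r 0.1063 az -62.3
stud bracket [ 0.5685 -0.1408] r 0.1023 az -61.8
ribR [ 0.5594 -0.1302] r 0.0887 az -63.8
ribL [0.5655 0.0186] r 0.0828 az 56.8
ribD [ 0.435  -0.0505] r 0.0852 az 179.9
handles [0.61838372 0.00348228] [ 0.41908782 -0.10654686] mid [ 0.51873577 -0.05153229] len 0.22765164470167246 az 28.902621318123423
side notch in [ 0.4773 -0.1223] 0.0835 -120.9
side notch m [ 0.472  -0.1319] 0.0945 -120.6
side collar [ 0.5202 -0.0516] 0.0009 -86.3
side rib1 [ 0.4334 -0.0406] 0.0874 173.4
side rib2 [0.5644 0.0201] 0.0835 58.0
side rib3 [ 0.5581 -0.1218] 0.0806 -62.0
box [ 0.435 -0.348  0.058]
motor [0.397 0.333 0.   ]
lock [0.62  0.318 0.016]
```

```bash
cat >> h.py <<'E'
from scipy.spatial.transform import Rotation as R
C=np.array([.520,-.051])
def units(s,p,yaw_zdir):
    """tool-frame units to reach p with x down and tool z at azimuth yaw_zdir deg"""
    w,x,y,z=s["tool_rot"];Rc=R.from_quat([x,y,z,w])
    a=np.radians(yaw_zdir);zx=np.array([np.cos(a),np.sin(a),0]);xx=np.array([0,0,-1.]);yy=np.cross(zx,xx)
    Rt=R.from_matrix(np.c_[xx,yy,zx])
    d=Rc.inv().apply(np.array(p)-s["tool_pos"])/.025
    r=np.degrees((Rc.inv()*Rt).as_rotvec())/5
    return d.round(2),r.round(2)
def fing(rib,off,r=.062):
    a=np.radians(rib);e=np.array([np.cos(a),np.sin(a)]);t=np.array([-e[1],e[0]])
    return C+r*e-off*t
E
python3 - <<'E'
from plant import sensors
from h import *
s=sensors.state();w,x,y,z=s["tool_rot"];M=R.from_quat([x,y,z,w]).as_matrix()
print(M.round(3), "z az",np.degrees(np.arctan2(M[1,2],M[0,2])))
p=fing(178,.024);print(p)
for sg in(0,180): print(units(s,[*p,.2],178+90+sg))
E
```

```text
[[-0.     0.421  0.907]
 [-0.001  0.907 -0.421]
 [-1.    -0.001 -0.   ]] z az -24.91105673169455
[ 0.45887536 -0.02485085]
(array([  1.25, -18.16,  17.07]), array([1.342e+01, 0.000e+00, 1.000e-02]))
(array([  1.25, -18.16,  17.07]), array([-2.258e+01, -1.000e-02,  0.000e+00]))
```

Call:
drive_tool:
  hand: 0
  series:
    - {"y": -1.2,"z": 1.12}
    - {"y": -2.4,"z": 2.25}
    - {"y": -3.6,"z": 3.4}
    - {"y": -4.8,"z": 4.5}
    - {"y": -6,"z": 5.6}

```text
schema error: expected keys x, y, z, ax, ay, az
```

Call:
drive_tool:
  hand: 0
  series:
    - {"y": -1.2,"z": 1.12}
    - {"y": -2.4,"z": 2.25}
    - {"y": -3.6,"z": 3.4}
    - {"y": -4.8,"z": 4.5}
    - {"y": -6,"z": 5.6}

```text
schema error: expected keys x, y, z, ax, ay, az
```

Call:
drive_tool:
  series:
    - {"y": -1.2,"z": 1.12}
    - {"y": -2.4,"z": 2.25}
    - {"y": -3.6,"z": 3.4}
    - {"y": -4.8,"z": 4.5}
    - {"y": -6,"z": 5.6}

```text
schema error: expected keys x, y, z, ax, ay, az
```

Call:
drive_tool:
  series:
    - {"ax": 1.4}
    - {"ax": 2.8}
    - {"ax": 4.2}
    - {"ax": 5.6}
    - {"ax": 7}

```text
schema error: expected keys x, y, z, ax, ay, az
```

Call:
drive_tool:
  series:
    - {"ax": 1.4}
    - {"ax": 2.8}
    - {"ax": 4.2}
    - {"ax": 5.6}
    - {"ax": 6.4}

```text
schema error: expected keys x, y, z, ax, ay, az
```

Run:
```python
from plant import sensors
from h import *
s=sensors.state();print(s["time"],s["tool_pos"],s["contact_force"],s["gripper_width"])
p=fing(178,.024)
print(units(s,[*p,.2],268))
print(units(s,[*p,.139],268))
```

```text
0.3 [0.263136   0.56666409 0.23086623] [ 0.73909644 -0.74820536 -0.02990122] 1.0010244449337067
(array([  1.25, -18.16,  17.07]), array([1.342e+01, 0.000e+00, 1.000e-02]))
(array([  3.69, -18.16,  17.07]), array([1.342e+01, 0.000e+00, 1.000e-02]))
```

All six keys are required in every row.

Call:
drive_tool:
  hand: 0
  series:
    - {"x": 0,"y": -1.2,"z": 1.12,"ax": 0,"ay": 0,"az": 0}
    - {"x": 0,"y": -2.4,"z": 2.25,"ax": 0,"ay": 0,"az": 0}
    - {"x": 0,"y": -3.6,"z": 3.4,"ax": 0,"ay": 0,"az": 0}
    - {"x": 0,"y": -4.8,"z": 4.5,"ax": 0,"ay": 0,"az": 0}
    - {"x": 0,"y": -6,"z": 5.6,"ax": 0,"ay": 0,"az": 0}

```text
time: 0.72
tool_pos: [0.3271, 0.3701, 0.2312]
tool_rot: [0.691, 0.152, 0.69, -0.152]
contact_force: [0.9, 0.2, -0.9]
gripper_width: 0.302
```

Call:
drive_tool:
  series:
    - {"x": 0,"y": -1.2,"z": 1.12,"ax": 0,"ay": 0,"az": 0}
    - {"x": 0,"y": -2.4,"z": 2.25,"ax": 0,"ay": 0,"az": 0}
    - {"x": 0,"y": -3.6,"z": 3.4,"ax": 0,"ay": 0,"az": 0}
    - {"x": 0,"y": -4.8,"z": 4.5,"ax": 0,"ay": 0,"az": 0}
    - {"x": 0,"y": -6,"z": 5.6,"ax": 0,"ay": 0,"az": 0}

```text
time: 1.13
tool_pos: [0.3909, 0.175, 0.2315]
tool_rot: [0.691, 0.153, 0.69, -0.152]
contact_force: [1.0, 0.2, -0.2]
gripper_width: 0.008
```

Call:
drive_tool:
  series:
    - {"x": 0,"y": -1.2,"z": 1.12,"ax": 0,"ay": 0,"az": 0}
    - {"x": 0,"y": -2.4,"z": 2.25,"ax": 0,"ay": 0,"az": 0}
    - {"x": 0,"y": -3.6,"z": 3.4,"ax": 0,"ay": 0,"az": 0}
    - {"x": 0,"y": -4.8,"z": 4.5,"ax": 0,"ay": 0,"az": 0}
    - {"x": 0,"y": -6,"z": 5.6,"ax": 0,"ay": 0,"az": 0}

```text
time: 1.55
tool_pos: [0.4548, -0.0203, 0.2316]
tool_rot: [0.691, 0.153, 0.69, -0.153]
contact_force: [0.5, 1.3, 0.2]
gripper_width: -0.005
```

Call:
drive_tool:
  series:
    - {"x": 0,"y": 0,"z": 0,"ax": 1.4,"ay": 0,"az": 0}
    - {"x": 0,"y": 0,"z": 0,"ax": 2.8,"ay": 0,"az": 0}
    - {"x": 0,"y": 0,"z": 0,"ax": 4.2,"ay": 0,"az": 0}
    - {"x": 0,"y": 0,"z": 0,"ax": 5.6,"ay": 0,"az": 0}
    - {"x": 0,"y": 0,"z": 0,"ax": 7,"ay": 0,"az": 0}

```text
time: 1.97
tool_pos: [0.4546, -0.0185, 0.2313]
tool_rot: [0.611, 0.355, 0.611, -0.355]
contact_force: [0.3, 0.6, 0.1]
gripper_width: -0.002
```

Call:
drive_tool:
  series:
    - {"x": 0,"y": 0,"z": 0,"ax": 1.4,"ay": 0,"az": 0}
    - {"x": 0,"y": 0,"z": 0,"ax": 2.8,"ay": 0,"az": 0}
    - {"x": 0,"y": 0,"z": 0,"ax": 4.2,"ay": 0,"az": 0}
    - {"x": 0,"y": 0,"z": 0,"ax": 5.6,"ay": 0,"az": 0}
    - {"x": 0,"y": 0,"z": 0,"ax": 6.4,"ay": 0,"az": 0}

```text
time: 2.38
tool_pos: [0.4546, -0.0182, 0.2313]
tool_rot: [0.49, 0.51, 0.49, -0.51]
contact_force: [1.1, 0.5, 0.4]
gripper_width: 0.003
```

Run:
```python
from plant import sensors,cams
from h import *
import cv2
s=sensors.state();print(s["time"],s["tool_pos"],s["contact_force"],s["gripper_width"])
p=fing(178,.024)
print(units(s,[*p,.2],268))
print(units(s,[*p,.139],268))
cv2.imwrite("pics/w1.png",cams.grab_frame("wrist")["img"])
```

```text
2.3833 [ 0.45456284 -0.01821173  0.23132069] [1.12993676 0.54419862 0.41171491] 0.0028813809392264312
(array([1.25, 0.18, 0.26]), array([-0.04,  0.  , -0.  ]))
(array([3.69, 0.18, 0.26]), array([-0.04,  0.  , -0.  ]))
```

View pics/w1.png

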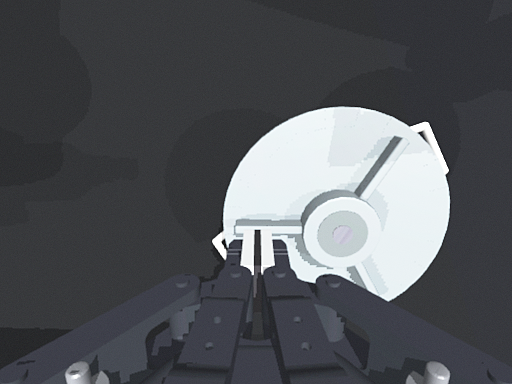

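Run:
```python
from plant import cams
from h import *
f=cams.grab_frame("wrist");T=np.array(f["cam_to_world"]);K=np.array(f["camera_matrix"])
def pr(q):
    c=T[:3,:3].T@(np.array(q)-T[:3,3]);return (K@c/c[2])[:2].round(0)
p=fing(178,.024);print("target",pr([*p,.139]),"tcp",pr([.4546,-.0182,.2313]),"C",pr([*C,.154]))
for u,v in[(237,220),(300,220)]:print(ray(f,u,v,.148))
for u,v in[(237,236),(300,236)]:print(ray(f,u,v,.148))
```

```text
target [262. 198.] tcp [256. 245.] C [342. 233.]
[ 0.43835367 -0.03908993  0.148     ]
[ 0.48819564 -0.0410256   0.148     ]
[ 0.43754832 -0.05298471  0.148     ]
[ 0.48822578 -0.05495329  0.148     ]
```

The wrist view agrees: the rib's top runs from (237,228) to (300,228), and its centre line is at y≈-0.047. The descent clears it by about 7 mm.

Call:
drive_tool:
  series:
    - {"x": 1.2,"y": 0.18,"z": 0.26,"ax": 0,"ay": 0,"az": 0}
    - {"x": 2.2,"y": 0.18,"z": 0.26,"ax": 0,"ay": 0,"az": 0}
    - {"x": 3.0,"y": 0.18,"z": 0.26,"ax": 0,"ay": 0,"az": 0}
    - {"x": 3.5,"y": 0.18,"z": 0.26,"ax": 0,"ay": 0,"az": 0}
    - {"x": 3.65,"y": 0.18,"z": 0.26,"ax": 0,"ay": 0,"az": 0}

```text
time: 2.9
tool_pos: [0.4573, -0.0245, 0.1374]
tool_rot: [-0.491, -0.507, -0.493, 0.509]
contact_force: [0.3, -0.1, 0.6]
gripper_width: 0.0
```

Run:
```python
from plant import sensors
from h import *
s=sensors.state();print(s["time"],s["tool_pos"],s["contact_force"])
for d in (0,6,12,18,24,30): print(d,units(s,[*fing(178+d,.0155),.139],268+d))
```

```text
2.9 [ 0.45731716 -0.02452099  0.13737104] [ 0.33828055 -0.13620415  0.61036097]
0 (array([-0.07,  0.06,  0.35]), array([ 0.03, -0.01,  0.05]))
6 (array([-0.07,  0.01,  0.61]), array([-1.17, -0.01,  0.05]))
12 (array([-0.07, -0.01,  0.88]), array([-2.37, -0.01,  0.05]))
18 (array([-0.07, -0.01,  1.15]), array([-3.57, -0.02,  0.05]))
24 (array([-0.07,  0.02,  1.41]), array([-4.77, -0.02,  0.05]))
30 (array([-0.07,  0.08,  1.67]), array([-5.97, -0.02,  0.05]))
```

Call:
drive_tool:
  series:
    - {"x": -0.05,"y": 0.06,"z": 0.35,"ax": 0,"ay": 0,"az": 0}
    - {"x": -0.05,"y": 0.01,"z": 0.6,"ax": -1.2,"ay": 0,"az": 0}
    - {"x": -0.05,"y": -0.01,"z": 0.88,"ax": -2.4,"ay": 0,"az": 0}
    - {"x": -0.05,"y": -0.01,"z": 1.15,"ax": -3.6,"ay": 0,"az": 0}
    - {"x": -0.05,"y": 0.02,"z": 1.4,"ax": -4.8,"ay": 0,"az": 0}

```text
time: 3.32
tool_pos: [0.4591, -0.0604, 0.1431]
tool_rot: [0.588, 0.394, 0.587, -0.393]
contact_force: [0.8, 2.1, -1.2]
gripper_width: -0.001
```

Run:
```python
from plant import sensors,cams
from h import *
import cv2
s=sensors.state();print(s["time"],s["tool_pos"],s["contact_force"],s["ft_torque"])
for d in (24,30,36,42,48,54): print(d,units(s,[*fing(178+d,.0155),.139],268+d))
cv2.imwrite("pics/w2.png",cams.grab_frame("wrist")["img"])
```

```text
3.3167 [ 0.45913862 -0.06041798  0.14306876] [ 0.81182303  2.06557816 -1.19075708] [ 0.39617109 -0.00936768  0.01932187]
24 (array([ 0.16, -0.08, -0.06]), array([ 0.08,  0.01, -0.03]))
30 (array([ 0.16, -0.13,  0.2 ]), array([-1.12,  0.01, -0.03]))
36 (array([ 0.16, -0.16,  0.47]), array([-2.32,  0.01, -0.03]))
42 (array([ 0.16, -0.16,  0.74]), array([-3.52,  0.01, -0.03]))
48 (array([ 0.16, -0.13,  1.  ]), array([-4.72,  0.01, -0.03]))
54 (array([ 0.16, -0.07,  1.27]), array([-5.92,  0.01, -0.03]))
```

View pics/w2.png

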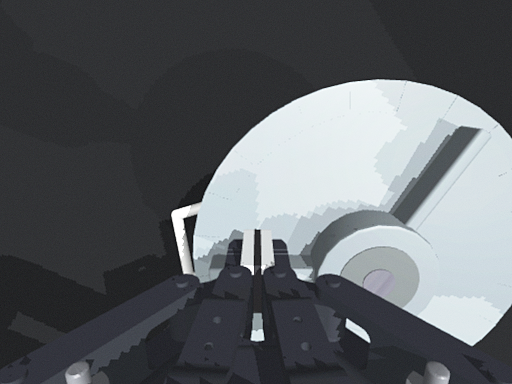

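The rib is moving under a push of about 2 N. The tip rose to 0.143, so I'll lower it slightly and continue.

Call:
drive_tool:
  series:
    - {"x": 0.12,"y": -0.08,"z": 0,"ax": 0,"ay": 0,"az": 0}
    - {"x": 0.12,"y": -0.13,"z": 0.2,"ax": -1.1,"ay": 0,"az": 0}
    - {"x": 0.12,"y": -0.16,"z": 0.47,"ax": -2.3,"ay": 0,"az": 0}
    - {"x": 0.12,"y": -0.16,"z": 0.74,"ax": -3.5,"ay": 0,"az": 0}
    - {"x": 0.12,"y": -0.13,"z": 1.0,"ax": -4.7,"ay": 0,"az": 0}

```text
time: 3.78
tool_pos: [0.465, -0.0844, 0.1393]
tool_rot: [0.655, 0.267, 0.655, -0.266]
contact_force: [-0.4, 1.0, 0.7]
gripper_width: 0.003
```

Run:
```python
from plant import sensors,cams
from h import *
import cv2
s=sensors.state();print(s["time"],s["tool_pos"],s["contact_force"],s["ft_torque"])
for d in (48,51,54,57,60): print(d,units(s,[*fing(178+d,.0155),.139],268+d))
for n in("top","side"):
    f=cams.grab_frame(n);g=f["img"]
    a=g[125:245,210:335] if n=="top" else g[135:235,225:340]
    cv2.imwrite(f"pics/{n}2.png",cv2.resize(a,None,fx=4.6,fy=4.6,interpolation=cv2.INTER_CUBIC))
```

```text
3.7833 [ 0.4649895  -0.08437298  0.13927224] [-0.41835073  1.00887856  0.69252278] [0.26469224 0.0496877  0.06640081]
48 (array([0.01, 0.01, 0.04]), array([-0.05,  0.01, -0.01]))
51 (array([ 0.01, -0.02,  0.17]), array([-0.65,  0.01, -0.01]))
54 (array([ 0.01, -0.04,  0.3 ]), array([-1.25,  0.01, -0.01]))
57 (array([ 0.01, -0.06,  0.43]), array([-1.85,  0.01, -0.01]))
60 (array([ 0.01, -0.06,  0.56]), array([-2.45,  0.01, -0.01]))
```

View pics/top2.png

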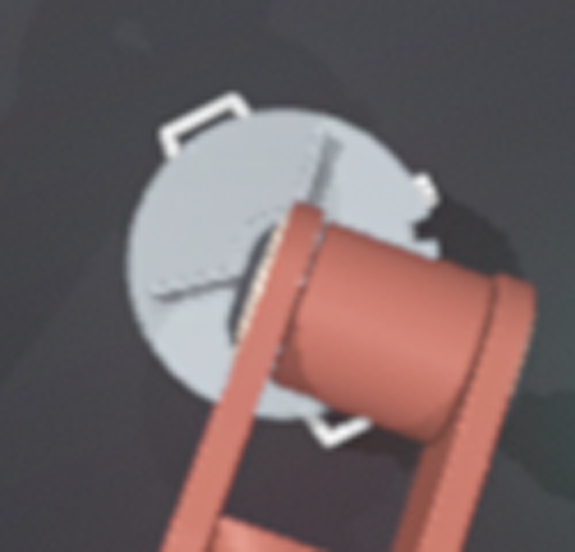

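View pics/side2.png

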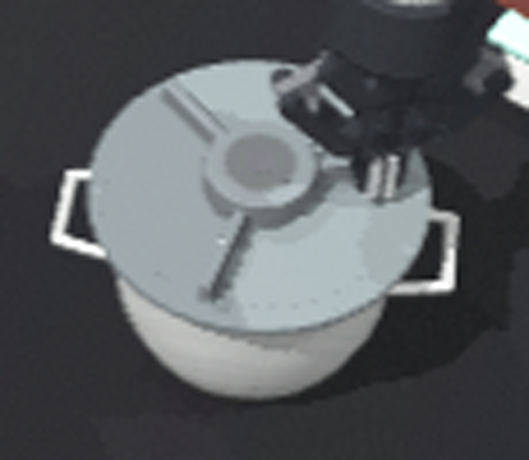

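Top: the notch is at crop (425,228), just short of the stud at (427,190), and the ribs end at (333,138) and (160,298). I'll measure the lid angle.

Run:
```python
from plant import cams
from h import *
f=cams.grab_frame("top")
z=lambda x,y:(210+x/4.6-.4,125+y/4.6-.4)
def rep(n,x,y,h):
    p=ray(f,*z(x,y),h)[:2];d=p-C;print(n,p.round(4),np.hypot(*d).round(4),np.degrees(np.arctan2(d[1],d[0])).round(1))
rep("rib1",333,140,.148);rep("rib2",160,297,.148);rep("notch",425,230,.132);rep("stud",427,190,.118);rep("stud",425,188,.118)
a=ray(f,*z(203,117),.093)[:2];d=a-C;print("handle",np.degrees(np.arctan2(d[1],d[0])),np.hypot(*d))
f=cams.grab_frame("side")
z=lambda x,y:(225+x/4.6-.4,135+y/4.6-.4)
rep("s1",172,92,.148);rep("s2",210,293,.148)
```

```text
rib1 [ 0.595  -0.0805] 0.0806 -21.4
rib2 [0.4959 0.0246] 0.0793 107.7
notch [ 0.5417 -0.1396] 0.0912 -76.2
stud [ 0.5688 -0.1424] 0.1036 -61.9
stud [ 0.5701 -0.1411] 0.1031 -60.9
handle 28.009644899533182 0.11088851388568909
s1 [ 0.5941 -0.067 ] 0.0758 -12.2
s2 [0.4938 0.0327] 0.0877 107.4
```

Call:
drive_tool:
  series:
    - {"x": 0,"y": -0.02,"z": 0.17,"ax": -0.6,"ay": 0,"az": 0}
    - {"x": 0,"y": -0.04,"z": 0.3,"ax": -1.2,"ay": 0,"az": 0}
    - {"x": 0,"y": -0.06,"z": 0.43,"ax": -1.8,"ay": 0,"az": 0}
    - {"x": 0,"y": -0.06,"z": 0.5,"ax": -2.1,"ay": 0,"az": 0}
    - {"x": 0,"y": -0.06,"z": 0.5,"ax": -2.1,"ay": 0,"az": 0}

```text
time: 4.4
tool_pos: [0.4725, -0.094, 0.1386]
tool_rot: [0.676, 0.207, 0.676, -0.207]
contact_force: [-0.3, -0.7, 0.2]
gripper_width: -0.002
```

Run:
```python
from plant import sensors,cams
from h import *
import cv2
s=sensors.state();print(s["time"],s["tool_pos"],s["contact_force"],s["ft_torque"])
f=cams.grab_frame("top");g=f["img"]
a=g[125:245,210:335]
cv2.imwrite(f"pics/top3.png",cv2.resize(a,None,fx=4.6,fy=4.6,interpolation=cv2.INTER_CUBIC))
for d in (58,60): print(d,units(s,[*fing(178+d,.0155),.139],268+d))
```

```text
4.4 [ 0.4725328  -0.09398658  0.13861677] [-0.30484829 -0.70702545  0.15150925] [-0.00831557  0.05367335 -0.02276641]
58 (array([-0.02,  0.01, -0.01]), array([-0.01,  0.  ,  0.  ]))
60 (array([-0.02, -0.01,  0.08]), array([-0.41,  0.  ,  0.  ]))
```

View pics/top3.png

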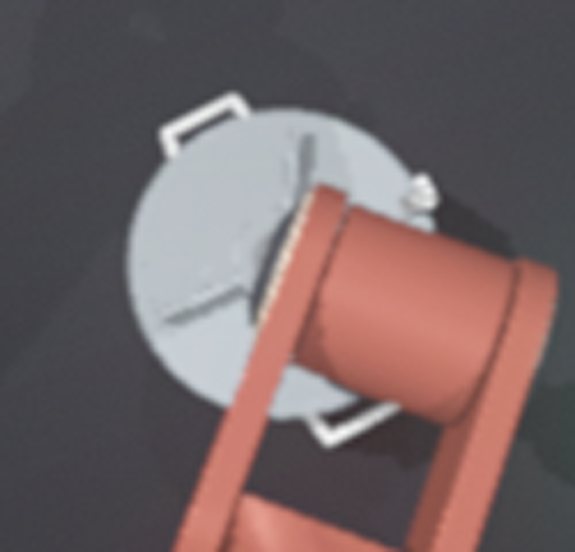

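The stud now shows in the notch, at crop (420,193). I'll back off and lift to check the alignment.

Call:
drive_tool:
  series:
    - {"x": 0,"y": 0,"z": -0.3,"ax": 0,"ay": 0,"az": 0}
    - {"x": -1.2,"y": 0,"z": -0.4,"ax": 0,"ay": 0,"az": 0}
    - {"x": -2.4,"y": -1,"z": -0.4,"ax": 0,"ay": 0,"az": 0}
    - {"x": -2.8,"y": -2.4,"z": -0.8,"ax": 0,"ay": 0,"az": 0}
    - {"x": -2.8,"y": -3.5,"z": -1.6,"ax": 0,"ay": 0,"az": 0}

```text
time: 4.87
tool_pos: [0.3916, -0.1461, 0.2127]
tool_rot: [0.679, 0.205, 0.674, -0.207]
contact_force: [0.1, -0.7, 1.0]
gripper_width: -0.002
```

Run:
```python
from plant import sensors,cams
from h import *
import cv2
s=sensors.state();print(s["time"],s["tool_pos"],s["contact_force"])
f=cams.grab_frame("top");g=f["img"]
cv2.imwrite(f"pics/top4.png",cv2.resize(g[125:245,210:335],None,fx=4.6,fy=4.6,interpolation=cv2.INTER_CUBIC))
g=cams.grab_frame("side")["img"]
cv2.imwrite(f"pics/side4.png",cv2.resize(g[135:235,225:340],None,fx=4.6,fy=4.6,interpolation=cv2.INTER_CUBIC))
```

```text
4.8667 [ 0.39156782 -0.14607848  0.21268142] [ 0.10277789 -0.66663875  1.03506401]
```

View pics/top4.png

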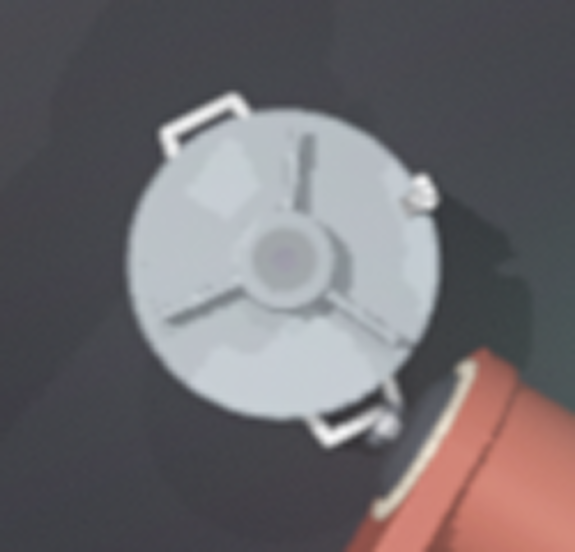

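View pics/side4.png

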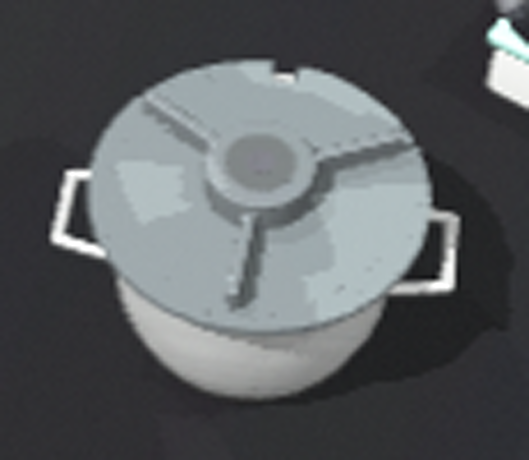

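The notch now sits around the stud in both views. I'll zoom in to see how far off centre it is.

Run:
```python
from plant import cams
from h import *
import cv2
f=cams.grab_frame("top");fs=cams.grab_frame("side")
a=cv2.resize(f["img"][155:180,285:315],None,fx=13,fy=13,interpolation=cv2.INTER_CUBIC)
b=cv2.resize(fs["img"][142:167,272:302],None,fx=13,fy=13,interpolation=cv2.INTER_CUBIC)
cv2.imwrite("pics/z5.png",np.hstack([a,b]))
def pr(f,q):
    T=np.array(f["cam_to_world"]);K=np.array(f["camera_matrix"]);c=T[:3,:3].T@(np.array(q)-T[:3,3]);return (K@c/c[2])[:2]
for n,ff,o,ox in(("top",f,(285,155),0),("side",fs,(272,142),390)):
  for az in(-65,-62,-59):
    e=np.array([np.cos(np.radians(az)),np.sin(np.radians(az))])
    print(n,az,[((pr(ff,[*(C+r*e),h])-o+.5)*13+[ox,0]).round(0).tolist() for r,h in((.081,.132),(.096,.132),(.093,.124))])
z=lambda x,y:(210+x/4.6-.4,125+y/4.6-.4)
def rep(f,n,x,y,h):
    p=ray(f,*z(x,y),h)[:2];d=p-C;print(n,np.hypot(*d).round(4),np.degrees(np.arctan2(d[1],d[0])).round(1))
rep(f,"r1",303,140,.148);rep(f,"r2",170,320,.148);rep(f,"r3",402,345,.148)
z=lambda x,y:(225+x/4.6-.4,135+y/4.6-.4)
rep(fs,"s1",148,100,.148);rep(fs,"s2",240,297,.148);rep(fs,"s3",408,138,.148)
```

```text
top -65 [[159.0, 204.0], [221.0, 177.0], [204.0, 187.0]]
top -62 [[151.0, 187.0], [211.0, 156.0], [195.0, 167.0]]
top -59 [[141.0, 170.0], [200.0, 137.0], [184.0, 148.0]]
side -65 [[585.0, 143.0], [597.0, 91.0], [592.0, 127.0]]
side -62 [[565.0, 141.0], [573.0, 88.0], [570.0, 124.0]]
side -59 [[544.0, 139.0], [550.0, 85.0], [547.0, 122.0]]
r1 0.0755 -8.3
r2 0.0789 118.8
r3 0.0891 -124.9
s1 0.0814 -2.0
s2 0.0862 117.8
s3 0.0861 -127.2
```

View pics/z5.png

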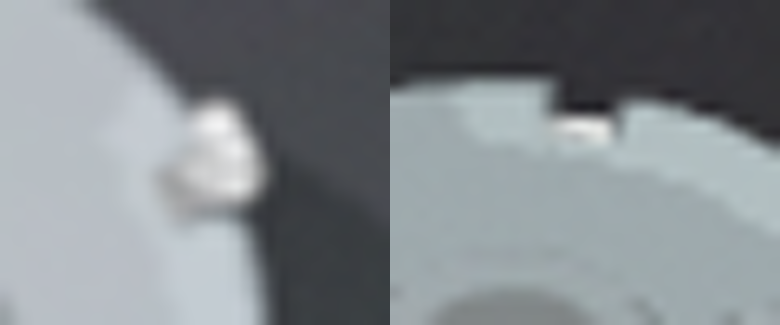

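In both views the gap is on the clockwise side of the stud: notch at about -64°, stud at about -61.5°. It needs another 2° or so anticlockwise.

Run:
```python
from plant import sensors
from h import *
s=sensors.state()
for h in(.2,.139):print(units(s,[*fing(236,.0255),h],326))
print("push from there, units z:", (.0255-.0155)/.025, "+ per deg", .062*np.pi/180/.025)
```

```text
(array([0.34, 3.52, 1.2 ]), array([-0.01,  0.02, -0.01]))
(array([2.78, 3.52, 1.2 ]), array([-0.01,  0.02, -0.01]))
push from there, units z: 0.3999999999999999 + per deg 0.04328416544945937
```

Call:
drive_tool:
  series:
    - {"x": 0.3,"y": 1.5,"z": 0.5,"ax": 0,"ay": 0,"az": 0}
    - {"x": 0.3,"y": 2.8,"z": 1.0,"ax": 0,"ay": 0,"az": 0}
    - {"x": 0.5,"y": 3.52,"z": 1.2,"ax": 0,"ay": 0,"az": 0}
    - {"x": 1.8,"y": 3.52,"z": 1.2,"ax": 0,"ay": 0,"az": 0}
    - {"x": 2.75,"y": 3.52,"z": 1.2,"ax": 0,"ay": 0,"az": 0}

```text
time: 5.48
tool_pos: [0.4661, -0.0863, 0.1386]
tool_rot: [0.677, 0.205, 0.676, -0.205]
contact_force: [-0.5, 0.3, -1.3]
gripper_width: -0.002
```

Run:
```python
from plant import sensors
from h import *
s=sensors.state();print(s["tool_pos"],s["contact_force"])
for d in(58,60.5):print(units(s,[*fing(178+d,.0155),.139],268+d))
```

```text
[ 0.4660763  -0.08631119  0.13862744] [-0.50263988  0.31025125 -1.28964292]
(array([-0.01, -0.1 ,  0.38]), array([ 0.05,  0.01, -0.01]))
(array([-0.01, -0.13,  0.49]), array([-0.45,  0.01, -0.01]))
```

Call:
drive_tool:
  series:
    - {"x": 0,"y": -0.1,"z": 0.25,"ax": 0,"ay": 0,"az": 0}
    - {"x": 0,"y": -0.1,"z": 0.38,"ax": 0,"ay": 0,"az": 0}
    - {"x": 0,"y": -0.12,"z": 0.44,"ax": -0.2,"ay": 0,"az": 0}
    - {"x": 0,"y": -0.13,"z": 0.49,"ax": -0.4,"ay": 0,"az": 0}
    - {"x": 0,"y": -0.13,"z": 0.49,"ax": -0.4,"ay": 0,"az": 0}

```text
time: 5.9
tool_pos: [0.4739, -0.0981, 0.1412]
tool_rot: [0.681, 0.194, 0.679, -0.194]
contact_force: [0.0, 0.2, -0.0]
gripper_width: -0.006
```

Call:
drive_tool:
  series:
    - {"x": 0,"y": 0,"z": -0.3,"ax": 0,"ay": 0,"az": 0}
    - {"x": -1.2,"y": 0,"z": -0.4,"ax": 0,"ay": 0,"az": 0}
    - {"x": -2.4,"y": -1,"z": -0.4,"ax": 0,"ay": 0,"az": 0}
    - {"x": -2.8,"y": -2.4,"z": -0.8,"ax": 0,"ay": 0,"az": 0}
    - {"x": -2.8,"y": -3.5,"z": -1.6,"ax": 0,"ay": 0,"az": 0}

```text
time: 6.32
tool_pos: [0.3941, -0.1531, 0.2151]
tool_rot: [0.683, 0.193, 0.677, -0.195]
contact_force: [0.4, -0.4, -0.2]
gripper_width: -0.002
```

Run:
```python
from plant import cams,sensors
from h import *
import cv2
f=cams.grab_frame("top");fs=cams.grab_frame("side")
a=cv2.resize(f["img"][155:180,285:315],None,fx=13,fy=13,interpolation=cv2.INTER_CUBIC)
b=cv2.resize(fs["img"][142:167,272:302],None,fx=13,fy=13,interpolation=cv2.INTER_CUBIC)
cv2.imwrite("pics/z6.png",np.hstack([a,b]))
s=sensors.state()
for h in(.2,.160,.154,.143):print(s["tool_pos"],units(s,[*C,h],328))
```

```text
[ 0.39068849 -0.15239054  0.21153149] (array([0.46, 6.19, 2.22]), array([-0.03,  0.05,  0.01]))
[ 0.39068849 -0.15239054  0.21153149] (array([2.06, 6.19, 2.21]), array([-0.03,  0.05,  0.01]))
[ 0.39068849 -0.15239054  0.21153149] (array([2.3 , 6.19, 2.21]), array([-0.03,  0.05,  0.01]))
[ 0.39068849 -0.15239054  0.21153149] (array([2.74, 6.19, 2.21]), array([-0.03,  0.05,  0.01]))
```

View pics/z6.png

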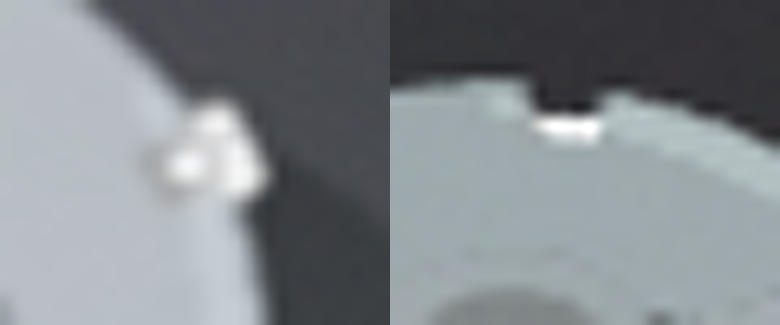

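It's centred: the side view has the notch at 535–600, i.e. -61.6°, and the top view shows the stud's dome in the middle of the notch. Next I'll move over the collar and press.

Call:
drive_tool:
  series:
    - {"x": 0.3,"y": 1.5,"z": 0.5,"ax": 0,"ay": 0,"az": 0}
    - {"x": 0.4,"y": 3.0,"z": 1.1,"ax": 0,"ay": 0,"az": 0}
    - {"x": 0.4,"y": 4.5,"z": 1.6,"ax": 0,"ay": 0,"az": 0}
    - {"x": 0.8,"y": 5.6,"z": 2.0,"ax": 0,"ay": 0,"az": 0}
    - {"x": 1.7,"y": 6.19,"z": 2.21,"ax": 0,"ay": 0,"az": 0}

```text
time: 6.83
tool_pos: [0.526, -0.0466, 0.171]
tool_rot: [0.683, 0.194, 0.677, -0.193]
contact_force: [0.4, -0.2, 0.7]
gripper_width: -0.0
```

Call:
drive_tool:
  series:
    - {"x": 0.1,"y": 0,"z": 0,"ax": 0,"ay": 0,"az": 0}
    - {"x": 0.2,"y": 0,"z": 0,"ax": 0,"ay": 0,"az": 0}
    - {"x": 0.25,"y": 0,"z": 0,"ax": 0,"ay": 0,"az": 0}
    - {"x": 0.25,"y": 0,"z": 0,"ax": 0,"ay": 0,"az": 0}
    - {"x": 0.25,"y": 0,"z": 0,"ax": 0,"ay": 0,"az": 0}

```text
time: 7.25
tool_pos: [0.5214, -0.0493, 0.1621]
tool_rot: [0.681, 0.195, 0.679, -0.195]
contact_force: [0.1, 0.6, -0.2]
gripper_width: -0.001
```

Call:
drive_tool:
  series:
    - {"x": 0.15,"y": 0,"z": 0,"ax": 0,"ay": 0,"az": 0}
    - {"x": 0.25,"y": 0,"z": 0,"ax": 0,"ay": 0,"az": 0}
    - {"x": 0.35,"y": 0,"z": 0,"ax": 0,"ay": 0,"az": 0}
    - {"x": 0.4,"y": 0,"z": 0,"ax": 0,"ay": 0,"az": 0}
    - {"x": 0.4,"y": 0,"z": 0,"ax": 0,"ay": 0,"az": 0}

```text
time: 7.67
tool_pos: [0.5214, -0.049, 0.1515]
tool_rot: [0.68, 0.194, 0.68, -0.195]
contact_force: [-1.7, -0.7, 3.3]
gripper_width: 0.003
```

Call:
drive_tool:
  series:
    - {"x": 0.04,"y": 0,"z": 0,"ax": 0,"ay": 0,"az": 0}
    - {"x": 0.08,"y": 0,"z": 0,"ax": 0,"ay": 0,"az": 0}
    - {"x": 0.12,"y": 0,"z": 0,"ax": 0,"ay": 0,"az": 0}
    - {"x": 0.12,"y": 0,"z": 0,"ax": 0,"ay": 0,"az": 0}
    - {"x": 0.12,"y": 0,"z": 0,"ax": 0,"ay": 0,"az": 0}

```text
time: 8.08
tool_pos: [0.5214, -0.049, 0.1486]
tool_rot: [0.68, 0.194, 0.68, -0.195]
contact_force: [-3.1, -1.3, 4.1]
gripper_width: -0.002
```

It's sliding down at a low force, about 4 N, and is below the level where it would rest on the stud. Continuing.

Call:
drive_tool:
  series:
    - {"x": 0.04,"y": 0,"z": 0,"ax": 0,"ay": 0,"az": 0}
    - {"x": 0.08,"y": 0,"z": 0,"ax": 0,"ay": 0,"az": 0}
    - {"x": 0.12,"y": 0,"z": 0,"ax": 0,"ay": 0,"az": 0}
    - {"x": 0.14,"y": 0,"z": 0,"ax": 0,"ay": 0,"az": 0}
    - {"x": 0.14,"y": 0,"z": 0,"ax": 0,"ay": 0,"az": 0}

```text
time: 8.5
tool_pos: [0.5214, -0.049, 0.1451]
tool_rot: [0.68, 0.194, 0.68, -0.195]
contact_force: [-2.3, -0.9, 4.5]
gripper_width: 0.007
```

Call:
drive_tool:
  series:
    - {"x": 0.04,"y": 0,"z": 0,"ax": 0,"ay": 0,"az": 0}
    - {"x": 0.08,"y": 0,"z": 0,"ax": 0,"ay": 0,"az": 0}
    - {"x": 0.1,"y": 0,"z": 0,"ax": 0,"ay": 0,"az": 0}
    - {"x": 0.1,"y": 0,"z": 0,"ax": 0,"ay": 0,"az": 0}
    - {"x": 0.1,"y": 0,"z": 0,"ax": 0,"ay": 0,"az": 0}

```text
time: 8.92
tool_pos: [0.5215, -0.049, 0.143]
tool_rot: [0.68, 0.194, 0.68, -0.195]
contact_force: [-3.1, 0.4, 7.1]
gripper_width: -0.002
```

Call:
drive_tool:
  series:
    - {"x": 0.03,"y": 0,"z": 0,"ax": 0,"ay": 0,"az": 0}
    - {"x": 0.05,"y": 0,"z": 0,"ax": 0,"ay": 0,"az": 0}
    - {"x": 0.05,"y": 0,"z": 0,"ax": 0,"ay": 0,"az": 0}

```text
time: 9.17
tool_pos: [0.5216, -0.049, 0.1429]
tool_rot: [0.68, 0.194, 0.68, -0.195]
contact_force: [-6.0, 0.3, 11.9]
gripper_width: -0.002
```

Call:
drive_tool:
  series:
    - {"x": 0.03,"y": 0,"z": 0,"ax": 0,"ay": 0,"az": 0}
    - {"x": 0.05,"y": 0,"z": 0,"ax": 0,"ay": 0,"az": 0}
    - {"x": 0.05,"y": 0,"z": 0,"ax": 0,"ay": 0,"az": 0}

```text
time: 9.42
tool_pos: [0.5216, -0.049, 0.1428]
tool_rot: [0.68, 0.194, 0.68, -0.195]
contact_force: [-8.8, 0.3, 17.4]
gripper_width: -0.0
```

It's hard against its seat at the expected 0.143: the force climbs to 17 N and the tip no longer moves. Retracting.

Call:
drive_tool:
  series:
    - {"x": -0.2,"y": 0,"z": 0,"ax": 0,"ay": 0,"az": 0}
    - {"x": -1.2,"y": 0,"z": 0,"ax": 0,"ay": 0,"az": 0}
    - {"x": -2.4,"y": -1.4,"z": -0.5,"ax": 0,"ay": 0,"az": 0}
    - {"x": -2.8,"y": -3,"z": -1.2,"ax": 0,"ay": 0,"az": 0}
    - {"x": -2.8,"y": -4.5,"z": -1.8,"ax": 0,"ay": 0,"az": 0}

```text
time: 9.83
tool_pos: [0.4301, -0.1168, 0.2121]
tool_rot: [0.682, 0.193, 0.678, -0.194]
contact_force: [0.0, -0.8, 1.6]
gripper_width: 0.0
```

Call:
drive_tool:
  series:
    - {"x": 0,"y": -1.2,"z": -0.5,"ax": 0,"ay": 0,"az": 0}
    - {"x": 0,"y": -1.8,"z": -0.8,"ax": 0,"ay": 0,"az": 0}
    - {"x": 0,"y": -1.8,"z": -0.8,"ax": 0,"ay": 0,"az": 0}
    - {"x": 0,"y": -1.8,"z": -0.8,"ax": 0,"ay": 0,"az": 0}

```text
time: 10.17
tool_pos: [0.3884, -0.144, 0.2087]
tool_rot: [0.68, 0.195, 0.679, -0.195]
contact_force: [0.1, 0.3, 0.3]
gripper_width: -0.001
```

Run:
```python
from plant import cams,sensors
from h import *
import cv2
s=sensors.state();print(s["time"],s["tool_pos"],s["contact_force"])
f=cams.grab_frame("top");fs=cams.grab_frame("side")
a=cv2.resize(f["img"][125:245,210:335],None,fx=3.2,fy=3.2,interpolation=cv2.INTER_CUBIC)
b=cv2.resize(fs["img"][130:250,225:350],None,fx=3.2,fy=3.2,interpolation=cv2.INTER_CUBIC)
cv2.imwrite("pics/z7.png",np.hstack([a,b]))
```

```text
10.1667 [ 0.3884338  -0.14398596  0.20873938] [0.09362169 0.28048469 0.28787437]
```

View pics/z7.png

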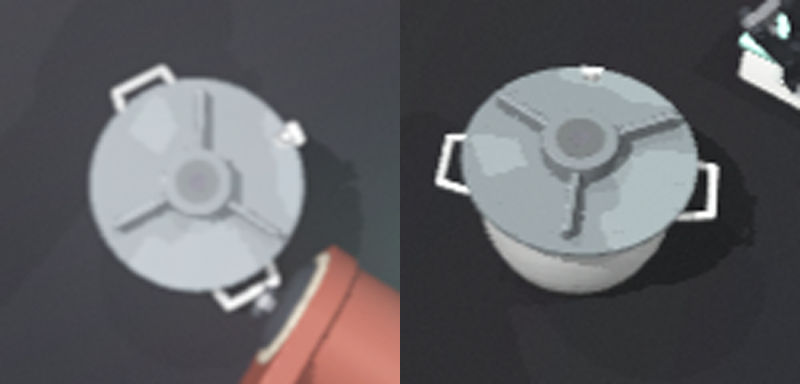

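The stud now shows through the notch: (290,133) in the top half, (592,72) in the side half. The lid sits lower, the bowl hasn't moved and the hand is clear. I'll hand it in.

```bash
python3 -c "
from plant import workorder
print(workorder.job_done())"
```

```text
the job is handed in; nothing more can be done
None
```

The lid is turned so its notch is over the stud, pressed fully down, and the job is handed in at about 10 s of the 67 s allowed.

- **Turning:** With the fingers shut, I pushed one grip rib about 60° anticlockwise. The first push stopped about 2° short, so I looked again and nudged it the rest of the way.
- **Pressing:** I pressed on the collar in small steps. The lid slid down at 4–7 N. The fingertip then stopped at 0.143 m, the height expected with the lid home, while the force rose to 17 N, so the lid is on its seat.
- **Last checks:** In the top and side views the stud shows through the notch and the bowl looks unmoved. The force reads about zero with the hand clear. I didn't measure the three bystanders again after the first pictures, and nothing went near them.
- **Disagreements:** Single readings of the lid's angle from the rib ends differed by several degrees, so I relied on the close-up views of the notch and stud before pressing. They agreed the notch was centred.

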